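Tip the press block onto the baked clay sheet

TASK

The baked clay sheet on the white pressing board has to cool flat under the cork-faced wooden press block. Without picking anything up, slide the block along the two brass strips, still standing, until its whole front foot edge is just inside the taped frame, then push it over forwards so that it comes down cork side under, over the sheet and wholly inside the tape. Finish with the fingers still pressing lightly down on the block's back, and leave the sheet and the other things on the bench where they are.

Things in the scene. Friction and masses are not known exactly. Their poses are not given: they have to be found in the camera images.
- board: White pressing board fixed on the table, 320 (x) by 230 (y) by 12 mm; origin at the centre of its underside, z up. Two brass strips (8 mm wide, 4 mm high) are fixed on it along x, centre lines at y = +50 and -50 mm, from x = -140 to +115 mm; their tops are 16 mm above the table. A rectangle of flat tan masking tape is stuck round its +x part.
- frame_center (a point): Centre of the taped frame at strip-top level (16 mm above the table), at x = +45 mm, y = 0 on the board; axes as the board's. The tape's inner edges are at x = -56 and +56, y = -79 and +79 mm from here; the tape is 15 mm wide. The press block starts on the -x side, outside the frame, and is to be slid and tipped in the +x direction.
- press_block: Beech press block, 30 (x) by 130 (y) by 80 mm high (z), 0.2 to 0.3 kg, loose, standing on its long edge across both brass strips. Its +x face, towards the taped frame, has a 4 mm cork facing (part of the 30 mm); its bare -x face is the back. Origin at the centre of its underside as it stands. Pushed low (about 10 mm above the strips) it slides; pushed near its top it tips over its front foot edge.
- block_middle (a point): Centre of the press block (x = 0, y = 0, z = 40 mm in its frame). Axes as the block's.
- block_foot (a point): Middle of the block's front foot edge, the edge it tips over (x = +15, y = 0, z = 0 mm in its frame). The block falls by itself once it leans more than about 0.36 rad over this edge.
- corner_foot_left (a point): Corner of the block's cork face: x = +15, y = +65, z = 0 mm in its frame, one end of the front foot edge.
- corner_foot_right (a point): Corner of the block's cork face: x = +15, y = -65, z = 0 mm, the other end of the front foot edge.
- corner_top_left (a point): Corner of the block's cork face: x = +15, y = +65, z = 80 mm in its frame (upper).
- corner_top_right (a point): Corner of the block's cork face: x = +15, y = -65, z = 80 mm in its frame (upper).
- clay_sheet: Baked, hard, grey oval clay sheet, 46 mm (its x) by 86 mm (its y) by 4 mm thick, 35 g, lying loose on the board between the strips near the middle of the taped frame, its top level with the strips; origin at the centre of its underside.
- carton: Plain taped cardboard carton, 36 x 58 x 76 mm high, standing loose on the table beyond the +x end of the board; origin under its centre. Leave alone.
- glaze_jar: Jar with black lid, 54 mm across, 66 mm high, standing loose beyond the +x end of the board; origin under its centre. Leave alone.
- sanding_block: Small grey sanding block, 42 x 26 x 70 mm high, standing loose on the table beside the board on its -y side; origin under its centre. Leave alone.
- clay_roller: White clay roller, 36 mm across, 110 mm long, standing on end on the table beside the board on its -y side; origin under its centre. Leave alone.
- ring_cutter: Steel ring cutter, 42 mm across, 22 mm high, standing loose on the board near its +x, +y corner, outside the tape; origin under its centre. Leave alone.
- sanding_stick: Yellow sanding stick, 160 x 20 x 4.5 mm, lying loose on the table beside the board on its +y side; origin under its centre. Leave alone.
- steel_rule: Steel rule, 200 x 25 x 2 mm, lying loose on the table beside the board on its -y side; origin under its centre. Leave alone.
Mind the look-alikes: they are no part of the job. Of the things that look like the press_block, the smallest one is meant.

How it is judged (in metres and radians):
On the way, in this order (a step that is already met when the one before it is completed fails the run):
1. the block, still standing, has its whole front foot edge inside the taped frame (x of corner_foot_left in the frame of frame_center between -0.056 and 0.056 m and y of corner_foot_left in the frame of frame_center between -0.079 and 0.079 m and x of corner_foot_right in the frame of frame_center between -0.056 and 0.056 m and y of corner_foot_right in the frame of frame_center between -0.079 and 0.079 m and angle between press_block's own z axis and vertical below 0.15 rad), for 0.1 s.
2. the block has tipped over and lies flat, cork side down, wholly inside the tape (x of corner_foot_left in the frame of frame_center between -0.056 and 0.056 m and y of corner_foot_left in the frame of frame_center between -0.079 and 0.079 m and x of corner_foot_right in the frame of frame_center between -0.056 and 0.056 m and y of corner_foot_right in the frame of frame_center between -0.079 and 0.079 m and x of corner_top_left in the frame of frame_center between -0.056 and 0.056 m and y of corner_top_left in the frame of frame_center between -0.079 and 0.079 m and x of corner_top_right in the frame of frame_center between -0.056 and 0.056 m and y of corner_top_right in the frame of frame_center between -0.079 and 0.079 m and z of each of corner_foot_left, corner_foot_right, corner_top_left, corner_top_right in the frame of frame_center below 0.005 m), for 0.2 s.
At the end, for the whole second after the job is handed in: The block lies still and flat, cork face down, on the strips and the sheet (all four corners of that face within 5 mm of strip level and inside the inner edges of the tape), and the fingers press on it with 1.5 to 40 N through the last second (all of step 2 and linear speed of press_block below 0.01 m/s and angular speed of press_block below 0.1 rad/s and contact force between the fingers and press_block between 1.5 and 40 N); the arm keeps its last pose, push and grip.
It fails at once if the block is lifted or tipped backwards: its front foot edge rises more than 15 mm above the strips (z of block_foot in the frame of frame_center above 0.015 m).
It fails at once if the block is squeezed or leaned on hard: more than 60 N from the fingers (contact force between the fingers and press_block above 60 N).
It fails at once if the clay sheet is shifted more than 10 mm (distance of clay_sheet from where it was at the start of the episode above 0.01 m).
It fails at once if another thing on the bench is moved more than 20 mm (distance of any of carton, glaze_jar, sanding_block, ring_cutter, sanding_stick, steel_rule, clay_roller from where it was at the start of the episode above 0.02 m).
It also fails if it takes over 48 s, if anything falls off the work surface, if the arm or the gripper's body presses on something with over 40 N, if the wrist force passes 120 N, or if a joint passes its speed limit or range.

ROBOT

A 6-joint arm with a two-finger parallel gripper is mounted at the origin on the work surface. World frame = base frame: x ahead of the robot, y to its left, z up, the work surface at z = 0. Lengths are in m, angles in degrees, forces in N, time in s.
With the tool pointing down it reaches from about 0.4 to 0.825 m from the base axis. Payload 7 kg.
Tool frame: the origin (TCP) lies midway between the tips of the shut fingers; the grasp point (between the pads) lies 19 mm behind it (r.hold_point_z is the distance from the TCP to the grasp point, in m); z points along the fingers, y is the direction in which the jaws open and shut (so a half turn about z gives the same grasp; the last joint's range is limited). The gripper opens to 85 mm and grips with 20 to 120 N. Pads are 22 mm wide; open, the fingers measure 114 mm over their backs; the gripper's body (76 mm by 85 mm) begins 54 mm behind the grasp point. The pads swing forward as they close: fully open they stand 13 mm farther back than shut.
Start: joints at [-59.066, 20.546, 0.682, 0, -70.136, -16.507], TCP at [0.168, -0.654, 0.231] pointing down, gripper open.
Joint ranges: [-176.03, 176.03], [-82.01, 121.73], [-58.28, 71.71], [-173.87, 95.51], [-174.79, -0.11], [-173.66, 173.66]. Speed limits (degrees/s): [136.94, 136.94, 172.46, 180, 180, 180].

INTERFACE

Orientations are given as [roll, pitch, yaw] about the fixed x, y, z axes, in that order (R = Rz(yaw) Ry(pitch) Rx(roll)).
In Python, from workcell import telemetry, vision, r gives the robot as it stands. The module is installed in compiled form; this text tells all that it offers.
- The arm moves only by the tool step_arm, never from a script. Its argument "commands" is a list of rows, each a list of 6 numbers: the shift along the tool's x, y, z normalised to -1 to 1, where 1 is 0.5 m, then the turn, a rotation vector about the tool's x, y, z normalised to -1 to 1, where 1 is pi/2 rad. A call has exactly 5 rows; each row is the pose to reach, as a shift and turn from the pose commanded when the call began, along the tool's axes at that moment; what a row does not reach only later rows make up. A row lasts 1/10 s, in which the tool goes at most 50 mm and 8.59 degrees, less where a joint would pass 70% of its speed; a pose out of reach is approached as far as the arm can. A call with a number of a shift or a turn outside -1 to 1 is refused whole. A call with a gripper value outside its range is refused whole. "fingers" is the opening, from -1 (shut) to 1 (fully open), set as the call begins (left out, the last holds). The fingers move at their own pace and stop on an object; "newtons" is the grip in N (left out, the last holds). Time passes only in rows, so rows that repeat a pose let the fingers close, or fill a call up. It gives the time, the measured TCP pose, the force and the opening at its end, in the units of the state.
- telemetry.get_state(): the state, without advancing time (a new reading comes with each control period).
- vision.capture(name): name is "scene" or "top" or "wrist"; returns a dict with "pixels" (420x560x3 uint8, red, green, blue), "z_map" (420x560 float32, m along the optical axis (not along the pixel's ray), 0 where there is no reading), "fx", "fy", "cx", "cy" (pixels), "cam_to_world" (4x4, takes a point from camera to world coordinates); the wrist camera has in their place "T_tool_cam" (4x4, takes a point from camera to tool coordinates, whose origin is the TCP and whose axes are the flange's). Camera axes: x right, y down, z forward; pixel columns grow to the right and rows downward; lengths in m; the calibration is good to about 2 mm. A picture is of the moment at which its call begins: read the wrist's pose just before it.
- r.finish_job(): hands the job in, once; it reports no verdict.
The state is a dict: "t": time; "joint_pos": joint angles; "dq": joint speeds; "effort": joint torques, N m; "eef_pos": TCP position; "eef_rot": TCP orientation; "wrist_force": force on the tool from outside, world axes, zero at the start; "ft_torque": the same for the moment, N m; "width": opening from 0.0 (shut) to 1.0 (fully open).
Only numpy, scipy, OpenCV 4.12 (cv2) and the standard library are available. Lean on these libraries where they do the work, as an engineer would, in place of code of your own. Each camera call takes 0.05 s, during which the arm holds its last target. There are 200 camera calls.

## Working session

There is one attempt and no reset: what is moved stays moved. The work goes in short steps, Python scripts to look and compute and a tool call to move; the robot and the scene stay as the last step left them, time stands still between calls to the robot, and variables do not carry over. Pictures are saved under pics/ and viewed, about 8 in all and at most 12, crops included, and the job is handed in when it is done.

Besides the shell and the picture viewer there is one more tool, called by a JSON object that holds its "op" and its "data", one argument or row to a line. step_arm: Moves the arm, as the interface text tells. Scaled input: -1 to 1 covers 0.5 m each way for a shift and pi/2 rad each way for a turn. Its arguments: {"type":"object","properties":{"commands":{"type":"array","items":{"type":"array","items":{"type":"number"}}},"fingers":{"type":"number"},"newtons":{"type":"number"}},"required":["commands"]}

```bash
mkdir -p pics; cat > h.py <<'E'
import numpy as np, cv2
from workcell import telemetry, vision, r
def world(c, d=None):
    z=c["z_map"]; v,u=np.indices(z.shape)
    P=np.stack([(u-c["cx"])/c["fx"]*z,(v-c["cy"])/c["fy"]*z,z],-1)
    T=np.array(c["cam_to_world"]); W=P@T[:3,:3].T+T[:3,3]; W[z==0]=np.nan; return W
def save(c,n): cv2.imwrite(n,c["pixels"][:,:,::-1])
E
python3 - <<'E'
from h import *
for n in("scene","top"):
    c=vision.capture(n); save(c,f"pics/{n}0.png"); np.savez(f"{n}0.npz",**c)
    print(n,c["fx"],c["cx"],c["cy"],np.round(c["cam_to_world"],3).tolist())
s=telemetry.get_state(); print(s)
E
```

```text
scene 385.4351081432072 289.76699066349283 205.77343588063866 [[-0.789, 0.314, -0.528, 1.028], [0.614, 0.403, -0.678, 0.541], [0.0, -0.86, -0.511, 0.513], [0.0, 0.0, 0.0, 1.0]]
top 383.19238995938866 278.9696352200778 215.1598755365156 [[-0.006, -0.991, 0.136, 0.467], [-1.0, 0.007, 0.006, -0.013], [-0.007, -0.136, -0.991, 1.096], [0.0, 0.0, 0.0, 1.0]]
{'t': 0.1, 'joint_pos': array([-5.90657987e+01,  2.05882283e+01,  6.38422418e-01, -1.82646979e-02,
       -7.01352649e+01, -1.65075583e+01]), 'dq': array([-0.06805852, -0.19305687,  0.02078446,  0.07198097, -0.04788269,
       -0.05985501]), 'effort': array([ 5.32529157e-04, -5.84764981e+01,  2.94110334e+01,  6.95453838e+00,
       -3.14943878e-03, -1.33192017e-05]), 'eef_pos': array([ 0.16804578, -0.65329933,  0.23044102]), 'eef_rot': array([ 1.79913556e+02, -7.71139221e-03, -1.65579570e+02]), 'wrist_force': array([ 0.03217584, -0.22752835, -0.75757515]), 'ft_torque': array([-0.01113333, -0.05800805, -0.00089904]), 'width': 1.0016067532863702}
```

View pics/top0.png

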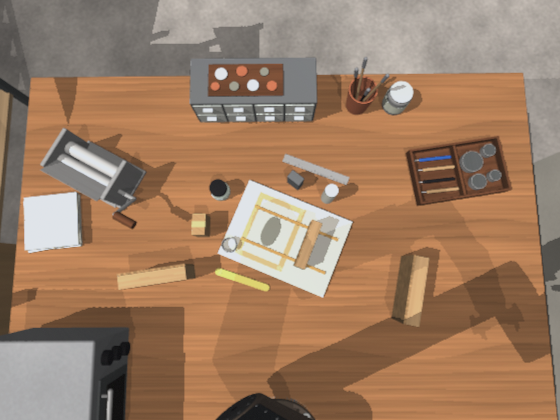

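View pics/scene0.png

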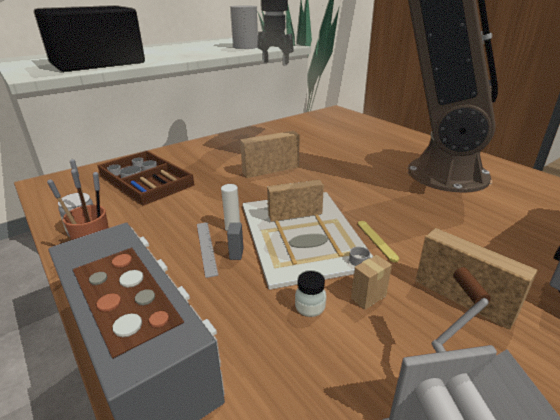

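Candidates for the press block in the top view: A, on the board (309,243); B, at left (152,276); C, at right (412,290). A is the smallest and stands on the strips. I'll check it in a crop and measure.

```bash
cat > m.py <<'E'
from h import *
import sys
def measure(c,verbose=True):
    W=world(c); z=W[...,2]; x=W[...,0]; y=W[...,1]
    out={}
    def rect(m,name):
        m=cv2.morphologyEx(m.astype(np.uint8),cv2.MORPH_OPEN,np.ones((2,2)))
        n,l,s,ce=cv2.connectedComponentsWithStats(m)
        if n<2: print(name,"none");return
        i=1+np.argmax(s[1:,4]); P=np.c_[x[l==i],y[l==i]]
        q=cv2.minAreaRect((P*1000).astype(np.float32)); print(name,np.round(q[0],1),np.round(q[1],1),round(q[2],2),"z",np.round(np.nanmedian(z[l==i]),4),s[i,4]); out[name]=(q,P)
    roi=(np.abs(x-0.42)<.2)&(np.abs(y+0.02)<.25)
    rect(roi&(z>.007)&(z<.022),"board")
    rect(roi&(z>.085)&(z<.105)&(y<.0),"blocktop")
    return out
if __name__=="__main__":
    c=dict(np.load("top0.npz")); o=measure(c)
    W=world(c)
    for n,(u,v) in dict(A=(309,243),B=(152,276),C=(414,270),board=(270,215),table=(250,320),ring=(231,244),roller=(332,192),sand=(295,180)).items(): print(n,np.round(W[v,u],4))
    p=c["pixels"][170:310,200:360]; cv2.imwrite("pics/crop.png",cv2.resize(p,None,fx=5,fy=4.2,interpolation=cv2.INTER_CUBIC)[:,:,::-1])
E
python3 m.py
```

```text
board [nan nan] [0. 0.] 0.0 z 0.0125 6734
blocktop [530.2 -88.5] [ 34.6 140.6] 67.78 z 0.0959 578
A [ 0.5309 -0.0852  0.0937]
B [0.4483 0.3172 0.1096]
C [ 0.4596 -0.3492  0.111 ]
board [0.616  0.0188 0.0163]
table [ 3.236e-01  7.580e-02 -2.000e-04]
ring [0.5346 0.1295 0.0123]
roller [ 0.6625 -0.1462  0.1115]
sand [ 0.7045 -0.0514  0.0716]
```

View pics/crop.png

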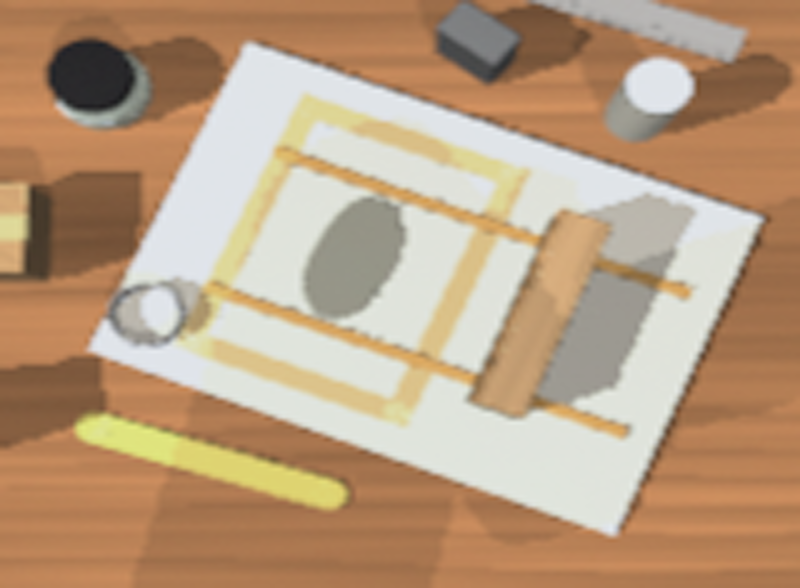

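The crop shows block A at (540,312) standing across the strips with its long edge. It's the small one, and the tape and the oval sheet at (355,257) are to its left, which is +x. A it is. Now the board pose.

```bash
cat > m.py <<'E'
from h import *
from scipy.spatial.transform import Rotation as R
def ray(c,uv,z):
    T=np.array(c["cam_to_world"]); uv=np.atleast_2d(uv).astype(float)
    d=np.c_[(uv[:,0]-c["cx"])/c["fx"],(uv[:,1]-c["cy"])/c["fy"],np.ones(len(uv))]@T[:3,:3].T
    return T[:3,3]+d*((z-T[2,3])/d[:,2])[:,None]
def comp(m,k=2):
    m=cv2.morphologyEx(m.astype(np.uint8),cv2.MORPH_OPEN,np.ones((k,k)))
    n,l,s,_=cv2.connectedComponentsWithStats(m); return l==1+np.argmax(s[1:,4])
def rect(P): 
    (cx,cy),(w,h),a=cv2.minAreaRect((P[:,:2]*1000).astype(np.float32))
    if w<h: w,h,a=h,w,a+90
    return np.array([cx,cy,w,h,a])
def pix(m): return np.argwhere(m)[:,::-1]
if __name__=="__main__":
    c=dict(np.load("top0.npz")); W=world(c); x,y,z=[np.nan_to_num(W[...,i],nan=-9) for i in range(3)]
    roi=(np.abs(x-.52)<.2)&(np.abs(y)<.25)
    hsv=cv2.cvtColor(c["pixels"],cv2.COLOR_RGB2HSV)
    bm=comp(roi&(z>.006)&(z<.03),3); b=rect(ray(c,pix(bm),.012)); print("board",b)
    t=comp(roi&(z>.085)&(z<.105)&(y<0)); k=rect(ray(c,pix(t),.096)); print("block",k, z[t].mean())
    a=np.radians(b[4]); 
    if np.sin(a)<0: a+=np.pi
    X=np.array([np.cos(a),np.sin(a)]); Y=np.array([-X[1],X[0]])
    def loc(p): p=np.atleast_2d(p)[:,:2]-b[:2]/1000; return np.c_[p@X,p@Y]*1000
    print("yaw",np.degrees(a),"block in board",loc(k[:2]/1000))
    s=comp((hsv[...,1]<45)&(hsv[...,2]<185)&bm&(loc(W[...,:2].reshape(-1,2))[:,0].reshape(z.shape)>20),2); sh=ray(c,pix(s),.016)
    print("sheet",loc(rect(sh)[:2]/1000),rect(sh))
    tp=roi&(hsv[...,1]>60)&bm&(hsv[...,0]>12)&(hsv[...,0]<35); L=loc(ray(c,pix(tp),.012))
    for nm,h in(("xhist",np.histogram(L[np.abs(L[:,1])<40,0],np.arange(-160,161,5))),): print(nm,dict(zip(h[1][:-1].astype(int).tolist(),h[0].tolist())))
    h=np.histogram(L[np.abs(L[:,0]-60)<30,1],np.arange(-115,116,5)); print(dict(zip(h[1][:-1].astype(int).tolist(),h[0].tolist())))
    np.savez("board.npz",c=b[:2]/1000,a=a)
E
python3 m.py
```

```text
board [552.4151001  -21.70887756 319.49169922 229.640625    67.17127228]
block [525.02612305 -83.54795837 129.83877563  30.14620018 157.86769104] 0.02324965725937747
yaw 67.17127227783203 block in board [[-67.62146136   1.25137625]]
sheet [[39.49517591  0.62064482]] [567.1663208   14.93338776  88.64842224  45.63542557 153.43257904]
xhist {-160: 0, -155: 0, -150: 0, -145: 0, -140: 0, -135: 0, -130: 0, -125: 0, -120: 0, -115: 0, -110: 0, -105: 0, -100: 0, -95: 0, -90: 0, -85: 11, -80: 0, -75: 0, -70: 0, -65: 0, -60: 0, -55: 0, -50: 0, -45: 0, -40: 0, -35: 0, -30: 11, -25: 49, -20: 50, -15: 24, -10: 0, -5: 0, 0: 0, 5: 0, 10: 0, 15: 0, 20: 0, 25: 0, 30: 0, 35: 0, 40: 0, 45: 0, 50: 0, 55: 0, 60: 0, 65: 0, 70: 0, 75: 0, 80: 0, 85: 0, 90: 0, 95: 0, 100: 37, 105: 50, 110: 34, 115: 0, 120: 0, 125: 0, 130: 0, 135: 0, 140: 0, 145: 0, 150: 0, 155: 0}
{-115: 0, -110: 0, -105: 0, -100: 1, -95: 33, -90: 35, -85: 25, -80: 0, -75: 0, -70: 0, -65: 0, -60: 7, -55: 35, -50: 18, -45: 0, -40: 0, -35: 0, -30: 0, -25: 0, -20: 0, -15: 0, -10: 0, -5: 0, 0: 0, 5: 0, 10: 0, 15: 0, 20: 0, 25: 0, 30: 0, 35: 0, 40: 6, 45: 39, 50: 19, 55: 0, 60: 0, 65: 0, 70: 0, 75: 9, 80: 39, 85: 38, 90: 11, 95: 0, 100: 0, 105: 0, 110: 8}
```

```bash
cat > go.py <<'E'
from h import *
from scipy.spatial.transform import Rotation as R
import sys
B=np.load("board.npz"); a=float(B["a"]); yaw=np.degrees(a)
Rb=R.from_euler("z",a)
def plan(x,y,z,tilt):   # board-frame mm, world z mm, tilt: tips lead to +x
    s=telemetry.get_state(); p=s["eef_pos"]; Rt=R.from_euler("xyz",s["eef_rot"],degrees=True)
    q=Rb.apply([x/1e3,y/1e3,0]); q=np.array([q[0]+B["c"][0],q[1]+B["c"][1],z/1e3])
    Rg=Rb*R.from_euler("y",-tilt,degrees=True)*R.from_euler("xyz",[180,0,180],degrees=True)
    d=Rt.inv().apply(q-p); w=(Rt.inv()*Rg).as_rotvec()
    print("row",np.round(np.r_[d/.5,w/(np.pi/2)],4).tolist(),"mm",np.linalg.norm(d)*1e3,"deg",np.degrees(np.linalg.norm(w)),"tool z in board",np.round(Rb.inv().apply(Rg.apply([0,0,1])),2))
def where():
    s=telemetry.get_state(); p=s["eef_pos"].copy(); p[:2]-=B["c"]; l=Rb.inv().apply(p)*1e3
    z=Rb.inv().apply(R.from_euler("xyz",s["eef_rot"],degrees=True).apply([0,0,1]))
    print("t",round(s["t"],2),"board mm",np.round(l,1),"tool z",np.round(z,3),"F board",np.round(Rb.inv().apply(s["wrist_force"]),1),"joints",np.round(s["joint_pos"],0),"w",round(s["width"],2))
where()
if len(sys.argv)>1: plan(*map(float,sys.argv[1:5]))
E
python3 go.py -170 1 200 0; python3 go.py -170 1 200 42
```

```text
t 0.1 board mm [-731.2  109.2  230.4] tool z [ 0.001  0.001 -1.   ] F board [-0.2 -0.1 -0.8] joints [-59.  21.   1.  -0. -70. -17.] w 1.0
row [-0.8517, 0.7624, 0.0619, 0.0009, 0.0004, -0.5861] mm 572.3919622408582 deg 52.75091463970842 tool z in board [ 0.  0. -1.]
t 0.1 board mm [-731.2  109.2  230.4] tool z [ 0.001  0.001 -1.   ] F board [-0.2 -0.1 -0.8] joints [-59.  21.   1.  -0. -70. -17.] w 1.0
row [-0.8517, 0.7624, 0.0619, -0.2136, -0.4323, -0.5592] mm 572.3919622408582 deg 66.45629927695957 tool z in board [ 0.67  0.   -0.74]
```

{"op": "step_arm", "data": {
  "commands": [
    [-0.85,0.76,0.0,-0.214,-0.432,-0.56],
    [-0.85,0.76,0.0,-0.214,-0.432,-0.56],
    [-0.85,0.76,0.0,-0.214,-0.432,-0.56],
    [-0.85,0.76,0.0,-0.214,-0.432,-0.56],
    [-0.85,0.76,0.0,-0.214,-0.432,-0.56]
  ],
  "fingers": 1
}}

```text
t: 0.6
eef_pos: [0.3079, -0.4443, 0.2319]
eef_rot: [175.0, 27.5, -133.3]
wrist_force: [-0.5, -1.0, -0.8]
width: 1.003
```

```bash
python3 go.py -170 1 200 42
```

```text
t 0.6 board mm [-484.3   61.4  231.9] tool z [ 0.461 -0.08  -0.884] F board [-1.1  0.1 -0.8] joints [-54.  18.   1. -26. -85.  17.] w 1.0
row [-0.5307, 0.0761, 0.3555, -0.0754, -0.1515, -0.1939] mm 321.6348513770175 deg 23.16005224566424 tool z in board [ 0.67  0.   -0.74]
```

{"op": "step_arm", "data": {
  "commands": [
    [-0.53,0.076,0.355,-0.075,-0.151,-0.194],
    [-0.53,0.076,0.355,-0.075,-0.151,-0.194],
    [-0.53,0.076,0.355,-0.075,-0.151,-0.194],
    [-0.53,0.076,0.355,-0.075,-0.151,-0.194],
    [-0.53,0.076,0.355,-0.075,-0.151,-0.194]
  ]
}}

```text
t: 1.1
eef_pos: [0.4466, -0.2383, 0.2042]
eef_rot: [179.6, 41.8, -113.4]
wrist_force: [0.8, 0.2, 0.1]
width: 0.997
```

```bash
python3 go.py -125 1 100 42
```

```text
t 1.1 board mm [-240.6   13.5  204.2] tool z [ 0.667 -0.    -0.745] F board [ 0.5 -0.6  0.1] joints [-39.  18.  -4. -40. -84.  26.] w 1.0
row [-0.0336, -0.0246, 0.3095, -0.0002, -0.002, -0.0046] mm 156.16718436056806 deg 0.4533689064414864 tool z in board [ 0.67  0.   -0.74]
```

{"op": "step_arm", "data": {
  "commands": [
    [-0.02,-0.02,0.15,0,0,0],
    [-0.02,-0.02,0.26,0,0,0],
    [-0.02,-0.02,0.26,0,0,0],
    [-0.02,-0.02,0.26,0,0,0],
    [-0.02,-0.02,0.26,0,0,0]
  ]
}}

```text
t: 1.6
eef_pos: [0.4916, -0.1565, 0.1148]
eef_rot: [179.7, 41.8, -113.2]
wrist_force: [0.8, -0.4, 1.2]
width: 1.0
```

```bash
python3 go.py -120 1 40 42; python3 - <<'E'
from h import *
c=vision.capture("scene"); cv2.imwrite("pics/s1.png",cv2.resize(c["pixels"][120:300,180:420],None,fx=3.3,fy=3.3)[:,:,::-1])
E
```

```text
t 1.6 board mm [-147.8    3.8  114.8] tool z [ 0.666  0.001 -0.746] F board [-0.  -0.9  1.2] joints [-30.  21. -12. -45. -70.  28.] w 1.0
row [0.0581, -0.0061, 0.1486, 0.0006, -0.0027, -0.0031] mm 79.80723394140321 deg 0.3732705112722497 tool z in board [ 0.67  0.   -0.74]
```

View pics/s1.png

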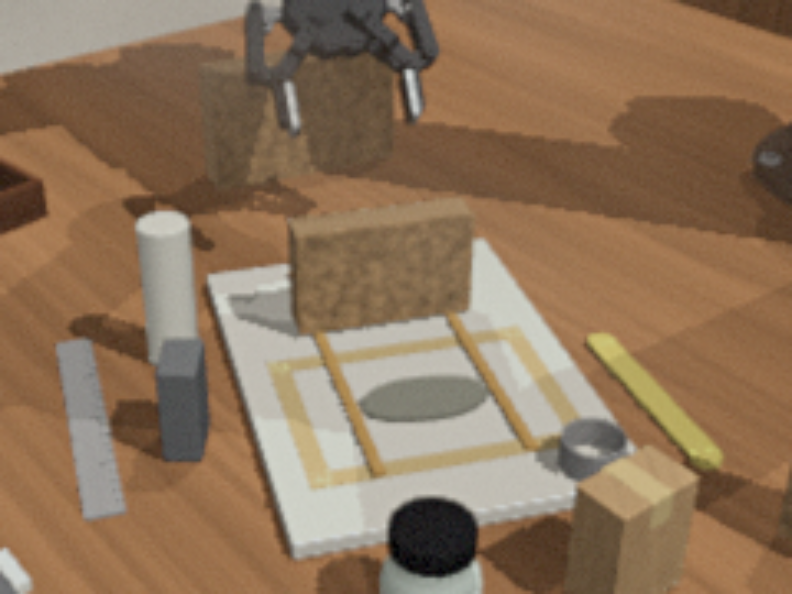

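The gripper is behind the block with its fingers spread along the block. Next I'll lower it behind the block's foot.

```bash
python3 go.py -105 1 20 42
```

```text
t 1.65 board mm [-148.5    3.2  115.4] tool z [ 0.666 -0.001 -0.746] F board [0.3 0.2 0.9] joints [-30.  21. -12. -45. -70.  28.] w 1.0
row [0.0621, -0.0046, 0.2003, -0.0005, -0.0029, -0.0028] mm 104.88248081993915 deg 0.3673582172022918 tool z in board [ 0.67  0.   -0.74]
```

{"op": "step_arm", "data": {
  "commands": [
    [0.04,-0.003,0.07,0,0,-0.003],
    [0.062,-0.0046,0.14,0,-0.003,-0.003],
    [0.062,-0.0046,0.19,0,-0.003,-0.003],
    [0.062,-0.0046,0.2,0,-0.003,-0.003],
    [0.062,-0.0046,0.2,0,-0.003,-0.003]
  ]
}}

```text
t: 2.15
eef_pos: [0.5109, -0.1184, 0.0203]
eef_rot: [-179.9, 42.0, -112.8]
wrist_force: [-0.6, -0.5, 0.3]
width: 1.0
```

```bash
python3 go.py -88 1 18 42
```

```text
t 2.15 board mm [-105.3    0.7   20.3] tool z [ 0.669 -0.001 -0.743] F board [-0.7  0.4  0.3] joints [-27.  29. -15. -50. -61.  35.] w 1.0
row [-0.0226, 0.0006, 0.0265, -0.0008, 0.0002, -0.0] mm 17.406573247347165 deg 0.07754486568366828 tool z in board [ 0.67  0.   -0.74]
```

{"op": "step_arm", "data": {
  "commands": [
    [-0.01,0,0.012,0,0,0],
    [-0.02,0,0.022,0,0,0],
    [-0.0226,0.0006,0.0255,0,0,0],
    [-0.0226,0.0006,0.0255,0,0,0],
    [-0.0226,0.0006,0.0255,0,0,0]
  ]
}}

```text
t: 2.65
eef_pos: [0.5172, -0.1021, 0.0185]
eef_rot: [-179.9, 42.0, -112.8]
wrist_force: [-0.6, -0.8, 0.8]
width: 0.998
```

```bash
python3 go.py -58 1 18 42
```

```text
t 2.65 board mm [-87.7   1.3  18.5] tool z [ 0.669 -0.001 -0.743] F board [-0.9  0.2  0.8] joints [-25.  29. -15. -51. -60.  34.] w 1.0
row [-0.0435, -0.0005, 0.0405, -0.0009, 0.0003, 0.0004] mm 29.723243677110897 deg 0.09306425458978408 tool z in board [ 0.67  0.   -0.74]
```

{"op": "step_arm", "data": {
  "commands": [
    [-0.0045,0,0.004,0,0,0],
    [-0.009,0,0.008,0,0,0],
    [-0.0135,0,0.012,0,0,0],
    [-0.018,0,0.016,0,0,0],
    [-0.0223,0,0.02,0,0,0]
  ]
}}

```text
t: 3.15
eef_pos: [0.523, -0.0882, 0.0181]
eef_rot: [-179.9, 42.0, -112.8]
wrist_force: [-0.4, -1.8, 1.4]
width: 0.998
```

```bash
cat > look.py <<'E'
from m import *; import go
c=vision.capture("top"); W=world(c); x,y,z=[np.nan_to_num(W[...,i],nan=-9) for i in range(3)]
L=go.Rb.inv().apply(np.c_[x.ravel()-go.B["c"][0],y.ravel()-go.B["c"][1],0*x.ravel()])*1e3; lx=L[:,0].reshape(x.shape); ly=L[:,1].reshape(x.shape)
hsv=cv2.cvtColor(c["pixels"],cv2.COLOR_RGB2HSV)
m=comp((z>.085)&(z<.105)&(abs(ly)<75)&(lx>-95)&(lx<100)&(hsv[...,1]>60)); k=rect(ray(c,pix(m),.096))
q=go.Rb.inv().apply([k[0]/1e3-go.B["c"][0],k[1]/1e3-go.B["c"][1],0])*1e3
print("block top board",q[:2],"size",k[2:4],"yaw",k[4]-90-go.yaw,"foot x in frame",q[0]+15-45)
E
python3 look.py
```

```text
t 3.15 board mm [-72.7   1.3  18.1] tool z [ 0.669 -0.001 -0.743] F board [-1.8 -0.3  1.4] joints [-24.  29. -15. -51. -59.  34.] w 1.0
block top board [-62.48028523   0.35224377] size [128.13871765  29.82139397] yaw 0.0926513671875 foot x in frame -92.48028523173906
```

{"op": "step_arm", "data": {
  "commands": [
    [-0.006,0,0.0054,0,0,0],
    [-0.012,0,0.0107,0,0,0],
    [-0.018,0,0.0161,0,0,0],
    [-0.024,0,0.0215,0,0,0],
    [-0.0297,0,0.0266,0,0,0]
  ]
}}

```text
t: 3.7
eef_pos: [0.5307, -0.0694, 0.0182]
eef_rot: [-180.0, 42.0, -112.8]
wrist_force: [-0.3, -1.9, -0.4]
width: 1.002
```

```bash
python3 look.py
```

```text
t 3.7 board mm [-52.4   1.5  18.2] tool z [ 0.67  -0.001 -0.743] F board [-1.9 -0.4 -0.4] joints [-22.  29. -16. -52. -58.  33.] w 1.0
block top board [-41.9994308   0.5007915] size [128.26045227  29.9183979 ] yaw -0.02811431884765625 foot x in frame -71.99943079841222
```

Sliding well and straight. 30 mm to go.

{"op": "step_arm", "data": {
  "commands": [
    [-0.006,0,0.0054,0,0,0],
    [-0.012,0,0.0107,0,0,0],
    [-0.018,0,0.0161,0,0,0],
    [-0.024,0,0.0215,0,0,0],
    [-0.0297,0,0.0266,0,0,0]
  ]
}}

```text
t: 4.25
eef_pos: [0.5385, -0.0511, 0.0183]
eef_rot: [-179.9, 42.0, -112.8]
wrist_force: [-0.9, -0.8, -1.1]
width: 1.002
```

{"op": "step_arm", "data": {
  "commands": [
    [-0.004,0,0.0035,0,0,0],
    [-0.008,0,0.007,0,0,0],
    [-0.011,0,0.01,0,0,0],
    [-0.0145,0,0.013,0,0,0],
    [-0.0145,0,0.013,0,0,0]
  ]
}}

```text
t: 4.75
eef_pos: [0.5423, -0.0422, 0.0183]
eef_rot: [-179.9, 42.0, -112.8]
wrist_force: [-0.6, -0.3, -0.8]
width: 1.003
```

```bash
python3 look.py; python3 - <<'E'
from h import *
c=vision.capture("scene"); cv2.imwrite("pics/s2.png",cv2.resize(c["pixels"][120:300,180:420],None,fx=3.3,fy=3.3)[:,:,::-1])
E
```

```text
t 4.75 board mm [-22.8   1.4  18.3] tool z [ 0.67  -0.001 -0.743] F board [-0.6  0.4 -0.8] joints [-19.  28. -16. -53. -56.  31.] w 1.0
block top board [-12.89722715   0.81778963] size [129.22966003  29.43453979] yaw 0.07421875 foot x in frame -42.89722715371249
```

View pics/s2.png

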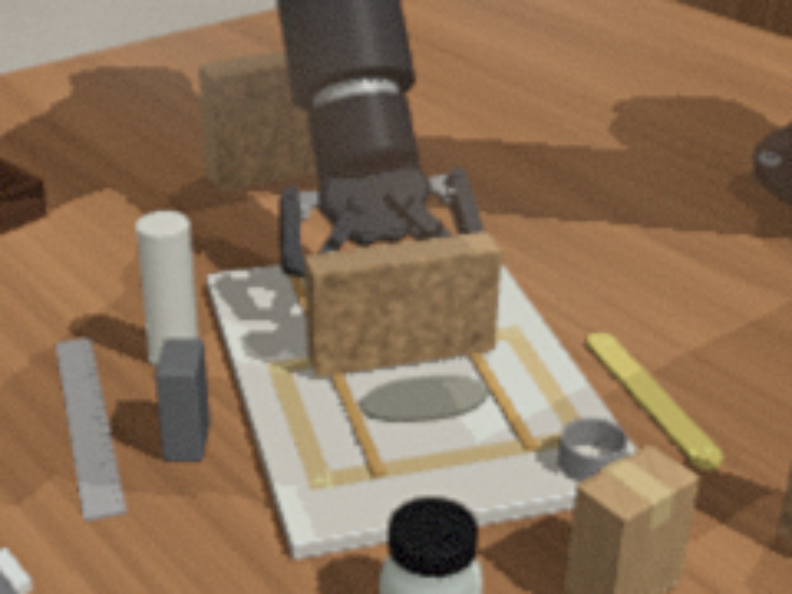

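The block's foot edge is past the tape and clear of the sheet, near (400,360) in the crop. I'll back off, rise to near its top, then tip it.

{"op": "step_arm", "data": {
  "commands": [
    [0.012,0,-0.011,0,0,0],
    [0.03,0,-0.027,0,0,0],
    [0.0372,0,-0.0335,0,0,0],
    [0.004,0,-0.07,0,0,0],
    [-0.0287,0,-0.1065,0,0,0]
  ]
}}

```text
t: 5.35
eef_pos: [0.5317, -0.0663, 0.0672]
eef_rot: [179.9, 42.0, -113.1]
wrist_force: [0.7, -1.1, 1.3]
width: 1.0
```

```bash
python3 look.py; python3 go.py -30 1 67 42
```

```text
t 5.35 board mm [-49.1   1.8  67.2] tool z [ 0.669 -0.    -0.743] F board [-0.7 -1.1  1.3] joints [-21.  24. -15. -50. -61.  27.] w 1.0
block top board [-12.89722715   0.81778963] size [129.22966003  29.43453979] yaw 0.07421875 foot x in frame -42.89722715371249
t 5.4 board mm [-49.   -0.3  71.7] tool z [ 0.669 -0.004 -0.743] F board [-0.8 -1.7  3.4] joints [-21.  23. -15. -50. -61.  27.] w 1.0
row [-0.022, 0.0026, 0.0325, -0.0029, 0.0003, 0.0014] mm 19.658032025070447 deg 0.2871738883634751 tool z in board [ 0.67  0.   -0.74]
```

{"op": "step_arm", "data": {
  "commands": [
    [-0.006,0,0.014,0,0,0],
    [-0.015,0.001,0.022,0,0,0],
    [-0.022,0.001,0.031,0,0,0],
    [-0.024,0.001,0.033,0,0,0],
    [-0.024,0.001,0.033,0,0,0]
  ]
}}

```text
t: 5.9
eef_pos: [0.5395, -0.0464, 0.0626]
eef_rot: [180.0, 42.0, -112.9]
wrist_force: [0.5, -0.5, -0.4]
width: 1.002
```

{"op": "step_arm", "data": {
  "commands": [
    [-0.0045,0,0.004,0,0,0],
    [-0.009,0,0.008,0,0,0],
    [-0.0135,0,0.012,0,0,0],
    [-0.018,0,0.016,0,0,0],
    [-0.0223,0,0.02,0,0,0]
  ]
}}

```text
t: 6.4
eef_pos: [0.5457, -0.0329, 0.0634]
eef_rot: [-179.9, 42.0, -112.8]
wrist_force: [-0.5, -0.6, 0.5]
width: 0.999
```

```bash
python3 go.py; python3 - <<'E'
from h import *
c=vision.capture("scene"); cv2.imwrite("pics/s3.png",cv2.resize(c["pixels"][120:300,180:420],None,fx=3.3,fy=3.3)[:,:,::-1])
E
```

```text
t 6.4 board mm [-12.9   1.9  63.4] tool z [ 0.67  -0.001 -0.743] F board [-0.8  0.2  0.5] joints [-17.  24. -16. -51. -59.  25.] w 1.0
```

View pics/s3.png

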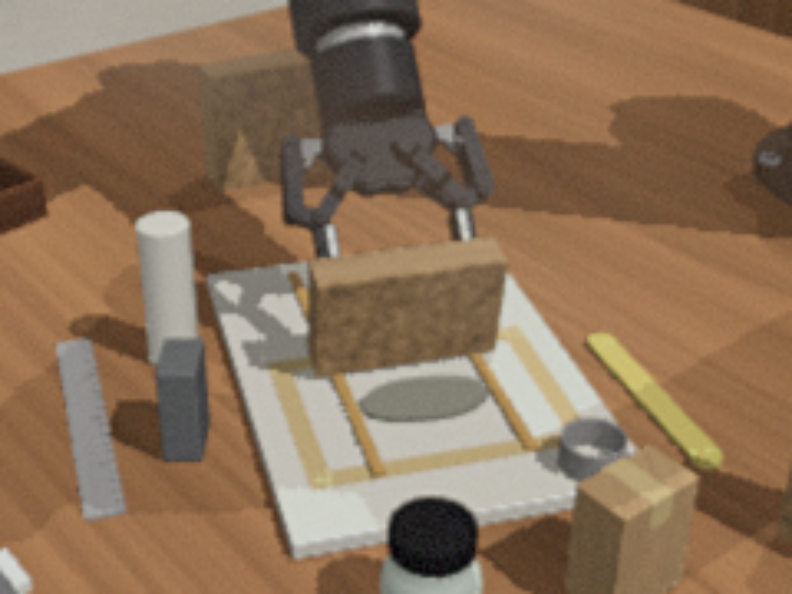

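It has started to lean and the foot hasn't moved. Carrying on.

{"op": "step_arm", "data": {
  "commands": [
    [-0.0045,0,0.004,0,0,0],
    [-0.009,0,0.008,0,0,0],
    [-0.0135,0,0.012,0,0,0],
    [-0.018,0,0.016,0,0,0],
    [-0.018,0,0.016,0,0,0]
  ]
}}

```text
t: 6.95
eef_pos: [0.5503, -0.0216, 0.0634]
eef_rot: [-179.9, 42.0, -112.8]
wrist_force: [0.4, -0.9, 1.6]
width: 1.001
```

```bash
python3 go.py; python3 - <<'E'
from h import *
c=vision.capture("scene"); cv2.imwrite("pics/s4.png",cv2.resize(c["pixels"][120:300,180:420],None,fx=3.3,fy=3.3)[:,:,::-1])
E
```

```text
t 6.95 board mm [-0.7  2.  63.4] tool z [ 0.67  -0.001 -0.743] F board [-0.6 -0.7  1.6] joints [-16.  24. -16. -52. -58.  25.] w 1.0
```

View pics/s4.png

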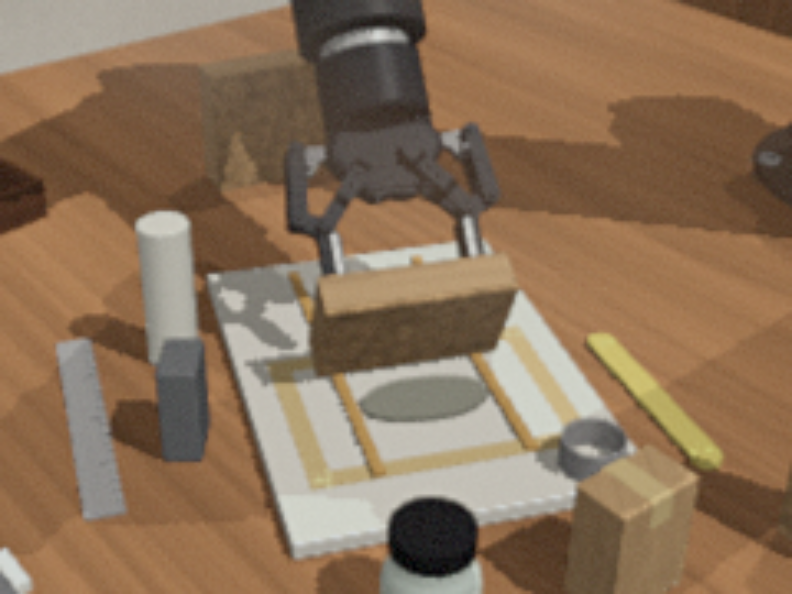

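It leans about 0.3 rad over a steady foot edge. A little further and it falls.

{"op": "step_arm", "data": {
  "commands": [
    [-0.006,0,0.0054,0,0,0],
    [-0.012,0,0.0107,0,0,0],
    [-0.016,0,0.0145,0,0,0],
    [-0.016,0,0.0145,0,0,0],
    [-0.016,0,0.0145,0,0,0]
  ]
}}

```text
t: 7.5
eef_pos: [0.5544, -0.012, 0.0634]
eef_rot: [-179.9, 42.0, -112.8]
wrist_force: [0.4, 0.2, 0.8]
width: 0.999
```

```bash
sed 's/(z>.085)&(z<.105)/(z>.036)\&(z<.056)/; s/,.096))/,.046))/; s/lx>-95/lx>-30/' look.py > look2.py; python3 look2.py;  python3 - <<'E'
from h import *
c=vision.capture("scene"); cv2.imwrite("pics/s5.png",cv2.resize(c["pixels"][120:300,180:420],None,fx=3.3,fy=3.3)[:,:,::-1])
E
```

```text
t 7.5 board mm [ 9.8  1.9 63.4] tool z [ 0.67  -0.001 -0.743] F board [ 0.4 -0.3  0.8] joints [-15.  23. -16. -52. -57.  24.] w 1.0
block top board [43.15814187  0.06358893] size [127.44702148  79.63404846] yaw -0.0019378662109375 foot x in frame 13.158141874246006
```

View pics/s5.png

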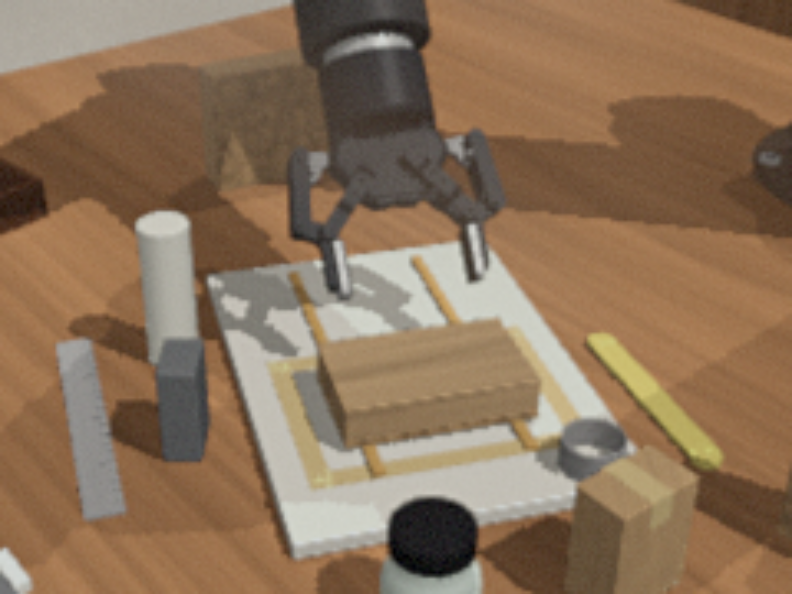

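The block lies flat, bare back up, centred 2 mm from the frame centre. Now I'll turn the tool upright, shut the fingers and press down at the middle.

```bash
python3 go.py 43 1 100 0
```

```text
t 7.6 board mm [ 9.6  1.9 63.3] tool z [ 0.67  -0.001 -0.743] F board [0.1 0.2 0.3] joints [-15.  23. -16. -52. -57.  24.] w 1.0
row [-0.0987, -0.0018, -0.0098, -0.0006, 0.467, -0.0004] mm 49.61378123154601 deg 42.03038156523915 tool z in board [ 0.  0. -1.]
```

{"op": "step_arm", "data": {
  "commands": [
    [-0.05,0,-0.055,0,0,0],
    [-0.0987,-0.0018,-0.0098,0,0.467,0],
    [-0.0987,-0.0018,-0.0098,0,0.467,0],
    [-0.0987,-0.0018,-0.0098,0,0.467,0],
    [-0.0987,-0.0018,-0.0098,0,0.467,0]
  ],
  "fingers": -1,
  "newtons": 20
}}

```text
t: 8.1
eef_pos: [0.5693, 0.0183, 0.1016]
eef_rot: [-180.0, 10.5, -112.9]
wrist_force: [-1.1, -1.8, -1.4]
width: 0.148
```

```bash
python3 go.py 43 1 53 0
```

```text
t 8.1 board mm [ 43.5  -0.  101.6] tool z [ 0.183 -0.001 -0.983] F board [-2.1  0.3 -1.4] joints [ 16.  16. -21. -11. -47. -31.] w 0.15
row [0.0187, 0.002, 0.0955, -0.0003, 0.1171, -0.001] mm 48.65587869063965 deg 10.54002369997178 tool z in board [ 0.  0. -1.]
```

{"op": "step_arm", "data": {
  "commands": [
    [0,0,0,0,0.05,0],
    [0,0,0,0,0.09,0],
    [0,0,0,0,0.09,0],
    [0,0,0,0,0.09,0],
    [0,0,0,0,0.09,0]
  ]
}}

```text
t: 8.6
eef_pos: [0.5677, 0.0177, 0.0997]
eef_rot: [179.7, 2.7, -113.0]
wrist_force: [-0.6, -0.1, -0.0]
width: -0.001
```

```bash
python3 go.py 43 1 52 0
```

```text
t 8.6 board mm [42.3  1.2 99.7] tool z [ 0.047  0.004 -0.999] F board [-0.4  0.5 -0. ] joints [ 20.  17. -22.  -3. -49. -41.] w -0.0
row [0.003, -0.0009, 0.0954, 0.0028, 0.0298, -0.0014] mm 47.7313546128724 deg 2.698239240434757 tool z in board [ 0.  0. -1.]
```

{"op": "step_arm", "data": {
  "commands": [
    [0.003,0,0.03,0,0.029,0],
    [0.003,0,0.06,0,0.029,0],
    [0.003,0,0.085,0,0.029,0],
    [0.003,0,0.094,0,0.029,0],
    [0.003,0,0.094,0,0.029,0]
  ]
}}

```text
t: 9.1
eef_pos: [0.5676, 0.0182, 0.0522]
eef_rot: [179.7, -0.0, -112.9]
wrist_force: [-0.6, 0.7, -0.5]
width: 0.0
```

{"op": "step_arm", "data": {
  "commands": [
    [0,0,0.002,0,0,0],
    [0,0,0.004,0,0,0],
    [0,0,0.006,0,0,0],
    [0,0,0.008,0,0,0],
    [0,0,0.008,0,0,0]
  ]
}}

```text
t: 9.6
eef_pos: [0.568, 0.0189, 0.0488]
eef_rot: [179.8, 0.0, -112.9]
wrist_force: [0.8, 0.1, 0.1]
width: 0.003
```

```bash
python3 go.py
```

```text
t 9.6 board mm [43.5  1.4 48.8] tool z [ 0.     0.004 -1.   ] F board [ 0.4 -0.7  0.1] joints [ 22.  21. -25.  -0. -44. -44.] w 0.0
```

Creeping down 0.5 mm per row until the force shows.

{"op": "step_arm", "data": {
  "commands": [
    [0,0,0.001,0,0,0],
    [0,0,0.002,0,0,0],
    [0,0,0.003,0,0,0],
    [0,0,0.004,0,0,0],
    [0,0,0.005,0,0,0]
  ]
}}

```text
t: 10.1
eef_pos: [0.5679, 0.0189, 0.0462]
eef_rot: [179.8, 0.0, -112.9]
wrist_force: [-0.1, 0.1, -0.2]
width: -0.002
```

{"op": "step_arm", "data": {
  "commands": [
    [0,0,0.0005,0,0,0],
    [0,0,0.001,0,0,0],
    [0,0,0.001,0,0,0],
    [0,0,0.001,0,0,0],
    [0,0,0.001,0,0,0]
  ]
}}

```text
t: 10.6
eef_pos: [0.568, 0.0188, 0.0461]
eef_rot: [179.8, 0.0, -112.9]
wrist_force: [-2.0, -0.2, 4.7]
width: 0.001
```

{"op": "step_arm", "data": {
  "commands": [
    [0,0,0.0003,0,0,0],
    [0,0,0.0006,0,0,0],
    [0,0,0.0008,0,0,0],
    [0,0,0.0008,0,0,0],
    [0,0,0.0008,0,0,0]
  ]
}}

```text
t: 11.1
eef_pos: [0.568, 0.0188, 0.0461]
eef_rot: [179.8, 0.0, -112.9]
wrist_force: [-3.1, 0.3, 9.6]
width: -0.0
```

{"op": "step_arm", "data": {
  "commands": [
    [0,0,0,0,0,0],
    [0,0,0,0,0,0],
    [0,0,0,0,0,0],
    [0,0,0,0,0,0],
    [0,0,0,0,0,0]
  ]
}}

```text
t: 11.6
eef_pos: [0.568, 0.0188, 0.0461]
eef_rot: [179.8, 0.0, -112.9]
wrist_force: [-3.6, 0.8, 10.0]
width: 0.003
```

```bash
python3 go.py; python3 - <<'E'
from h import *
c=vision.capture("scene"); cv2.imwrite("pics/s6.png",cv2.resize(c["pixels"][120:300,180:420],None,fx=3.3,fy=3.3)[:,:,::-1])
for i in range(4): vision.capture("top"); print(telemetry.get_state()["wrist_force"])
E
```

```text
t 11.6 board mm [43.4  1.4 46.1] tool z [ 0.     0.004 -1.   ] F board [-0.6  3.7 10. ] joints [ 22.  21. -25.  -0. -43. -44.] w 0.0
[-2.08539834  0.12784721  9.24240591]
[-4.21783991  0.2176237   8.74827314]
[-2.62013408  0.11436685  9.29913798]
[-2.66532597  0.07875976  8.81531576]
```

View pics/s6.png

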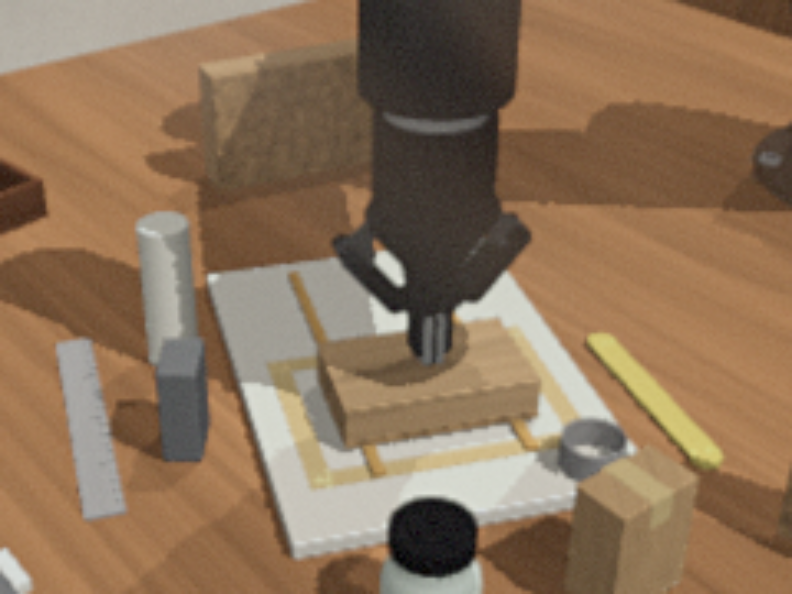

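The shut fingers press at (432,350) on the block's back with a steady 9 N or so. The block is flat inside the tape and the other things are where they were, so I'm handing in.

```bash
python3 -c "
from workcell import r
print(r.finish_job())"
```

```text
the job is handed in; nothing more can be done
None
```

I slid the press block 55 mm along the strips, still standing, and then tipped it over cork side down inside the tape. The job was handed in at about 12 s on the robot's clock, well within the 48 s limit; the hand-in gives no verdict.

- **Slide:** I pushed low with the spread fingertips. The front foot edge ended 43 mm on the -x side of the frame centre, 13 mm inside the tape, with yaw under 0.1°.
- **Tip:** I pushed near the top. It fell flat, and afterwards it measured 80 × 127 mm from above, centred about 2 mm from the frame centre. That leaves about 14 mm of margin in each direction.
- **Press:** The shut fingers hold the middle of the block's back at 9–10 N, steady.
- **Other things:** In the last picture the carton, jar, sanding block, roller, ring cutter, stick and rule look unmoved. I judged that by eye and did not measure it.

**Not checked:**
- The sheet is now hidden under the block. It looked undisturbed up to the tip, but I could not confirm it after the fall.
- I did not measure the block's position again once the fingers were pressing. Its margins come from the top view just before that, and the last picture looks the same.

No check failed. One reading did differ: the wrist also shows a sideways force of about 3 N while pressing, but the block stayed still.

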